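# Pack four amplifier spare parts into their matching cartons

### The arm

A 6-joint arm with a two-finger parallel gripper is mounted at the origin on the work surface. World frame = base frame: x ahead of the robot, y to its left, z up, the work surface at z = 0. Lengths are in m, angles in rad, forces in N, time in s.
With the tool pointing down it reaches from about 0.275 to 0.75 m from the base axis. Payload 10.2 kg.
Tool frame: the origin (TCP) lies midway between the tips of the shut fingers; the grasp point (between the pads) lies 19 mm behind it (grasp_offset is the distance from the TCP to the grasp point, in m); z points along the fingers, x is the direction in which the jaws open and shut, and the axes are right-handed (so a half turn about z gives the same grasp; the last joint's range is limited). The gripper opens to 85 mm and grips with 20 to 120 N. Pads are 22 mm wide; open, the fingers measure 114 mm over their backs; the gripper's body (76 mm by 85 mm) begins 54 mm behind the grasp point. The pads swing forward as they close: fully open they stand 13 mm farther back than shut.
Start: joints at [-1.355, 0.313, 1.498, -0, 1.331, -0.223], TCP at [0.223, -0.475, 0.231] pointing down, gripper open.
Joint ranges: [-2.94, 2.94], [-0.97, 2.17], [0.19, 2.56], [-1.23, 4.37], [0.02, 3.11], [-2.88, 2.88]. Speed limits (rad/s): [2.39, 2.39, 3.01, 3.14, 3.14, 3.14].

### API

Orientations are given as a unit quaternion [x, y, z, w].
In Python, from plant import get_obs, read_camera, job_done, search_frame, outline_of, grasp_offset gives the robot as it stands.
- The arm moves only by the tool step_arm, never from a script. Its argument "plan" is a list that holds one entry, the list of rows, each a list of 7 numbers: the closure, from 0 (fully open) to 1 (shut), then the shift along the world's x, y, z in mm, then the turn, a rotation vector about the world's x, y, z in degrees. A call has 1 to 20 rows; each row is the pose to reach, as a shift and turn from the pose commanded when the call began; what a row does not reach only later rows make up. A row lasts 1/8 s, in which the tool goes at most 62.5 mm and 10.7 degrees, less where a joint would pass 70% of its speed; a pose out of reach is approached as far as the arm can. A call with a gripper value outside its range is refused whole. The fingers move at their own pace and stop on an object; "newtons" is the grip in N (left out, the last holds). Time passes only in rows, so rows that repeat a pose let the fingers close. It gives the time, the measured TCP pose, the force and the opening at its end, in the units of the state.
- get_obs(): the state, without advancing time (a new reading comes with each control period).
- read_camera(name): name is "scene" or "top"; returns a dict with "frame" (420x560x3 uint8, blue, green, red), "fovy" (degrees; the focal length in pixels is half the picture's height over the tangent of half this angle, whatever the lens; pixels are square), "cx", "cy" (the principal point, pixels), "world_from_camera" (4x4, takes a point from camera to world coordinates). Camera axes: x right, y down, z forward; pixel columns grow to the right and rows downward; lengths in m; the calibration is good to about 2 mm. A picture is of the moment at which its call begins. There is no depth.
- job_done(): hands the job in, once; it reports no verdict.
Trained networks look in the newest picture that a camera, given by its name, has taken for a name from the list of things; names that differ only in an ending like _2 or _b are one class to them, and where a whole thing is asked for, a point or a joint stands for the part that bears it (a point fixed in the world has none). Each returns a list of dicts, best first, with "score" (0 to 1); they miss things now and then, are a little off and sometimes report something else, mostly with a low value. They report only what shows in the picture. A call takes as long as a camera call. They do not tell look-alikes from the thing itself.
- search_frame(query, camera): "centre" ([x, y, z] in m, in world coordinates, good to about 4 mm: the middle of the surface that is visible of it).
- outline_of(query, camera): "mask" (420x560 bool, what is visible of it).
The state is a dict: "clock": time; "qpos": joint angles; "qd": joint speeds; "joint_torque": joint torques, N m; "tool_pos": TCP position; "ee_rot": TCP orientation; "wrist_force": force on the tool from outside, world axes, zero at the start; "torque": the same for the moment, N m; "width": finger opening in m.
Only numpy, scipy, OpenCV 4.12 (cv2) and the standard library are available. Lean on these libraries where they do the work, as an engineer would, in place of code of your own. Each camera call takes 0.05 s, during which the arm holds its last target.

### The job

Pack the four spare parts on the bench - the toroidal transformer, the cooling fan, the heat sink and the can capacitor - each into the carton whose insert is cut out to its shape and size. Each must sit right down flat in its cut-out, the same way up as it is now; set it down rather than dropping it, and let go. Leave the blue screw tray where it is.

Things in the scene. Friction and masses are not known exactly. Their poses are not given: they have to be found in the camera images.
- transformer_c (a point): toroidal transformer: a thick coppery disc lying flat, 62 mm in diameter, 32 mm high, edges rounded by 6 mm, with a small steel plate and bolt in the middle of its top (bolt stands 4 mm higher); about 0.4 kg. The point is its centre, 16 mm above its underside; z up. Seated, its top 24 mm stand above the insert.
- fan_c (a point): square black cooling fan lying flat, 60 x 60 mm, 25 mm high, round opening with hub and blades in the middle; about 0.08 kg. The point is its centre, 12.5 mm above its underside; x and y along its sides, z up. Seated, its top 17 mm stand above the insert; hold it there so that the fingers stay clear of the insert.
- heatsink_c (a point): aluminium heat sink, 90 mm long (x) by 45 mm wide (y), 30 mm high, flat base below and 8 upright fins along its length; about 0.16 kg. The point is its centre, 15 mm above its underside; z up. It is taken across its 45 mm width, on the outer fins. Seated, its top 22 mm stand above the insert.
- capacitor_c (a point): can capacitor standing upright: a dark cylinder, 35 mm in diameter, 50 mm high, with two small aluminium screw terminals (3 mm high) on top; about 0.08 kg. The point is its centre, 25 mm above its underside; z up. Seated, its top 42 mm stand above the insert.
- carton_transformer: carton for the transformer: fixed shallow brown carton, 140 (x) x 110 (y) mm, rim 14 mm high, with a light grey board insert, top 12 mm above the bench. In its middle, one cut-out, 8 mm deep, down to the brown carton bottom, 4 mm above the bench: a large round hole, 78 mm in diameter. Origin on the bench under the centre of carton and cut-out; z up.
- carton_fan: carton for the fan: fixed shallow brown carton, 140 (x) x 110 (y) mm, rim 14 mm high, with a light grey board insert, top 12 mm above the bench. In its middle, one cut-out, 8 mm deep, down to the brown carton bottom, 4 mm above the bench: a square hole, 76 x 76 mm. Origin on the bench under the centre of carton and cut-out; z up.
- carton_heatsink: carton for the heat sink: fixed shallow brown carton, 140 (x) x 110 (y) mm, rim 14 mm high, with a light grey board insert, top 12 mm above the bench. In its middle, one cut-out, 8 mm deep, down to the brown carton bottom, 4 mm above the bench: an oblong hole, 106 mm along x by 61 mm along y. Origin on the bench under the centre of carton and cut-out; z up.
- carton_capacitor: carton for the capacitor: fixed shallow brown carton, 140 (x) x 110 (y) mm, rim 14 mm high, with a light grey board insert, top 12 mm above the bench. In its middle, one cut-out, 8 mm deep, down to the brown carton bottom, 4 mm above the bench: a small round hole, 51 mm in diameter. Origin on the bench under the centre of carton and cut-out; z up.
- screw_tray: bystander: small open blue tray of screws, 70 (x) x 55 (y) x 30 mm high, loose, standing among the parts; origin at the centre of its underside, z up.
Not all that is in view belongs to the job. There is more than one size of the part that bears fan_c; the job needs the larger. Of the things that look like the part that bears heatsink_c, the larger one is meant.

How it is judged:
By the outcome, as a careful person would: the job done as asked, in the order asked, and still so for the second after the job is handed in, with the robot touching nothing.
It also fails if it takes over 96 s, if anything falls off the work surface, if the arm or the gripper's body presses on something with over 40 N, if the wrist force passes 120 N, or if a joint passes its speed limit or range.

## Working session

There is one attempt and no reset: what is moved stays moved. The work goes in short steps, Python scripts to look and compute and a tool call to move; the robot and the scene stay as the last step left them, time stands still between calls to the robot, and variables do not carry over. Pictures are saved under pics/ and viewed, and the job is handed in when it is done.

Besides the shell and the picture viewer there is one more tool, called as a command line: name --argument value ..., lists and objects as JSON in quotes. step_arm: Moves the arm, as the interface text tells. Its arguments: {"type":"object","properties":{"plan":{"type":"array","items":{"type":"array","items":{"type":"array","items":{"type":"number"}}}},"newtons":{"type":"number"}},"required":["plan"]}

```bash
mkdir -p pics; ls
cat > h.py <<'E'
import numpy as np,cv2
from plant import *
def cam(n):
    c=read_camera(n);c['f']=c['frame'].shape[0]/2/np.tan(np.radians(c['fovy'])/2);return c
def ray(c,u,v,z):
    T=np.array(c['world_from_camera']);d=T[:3,:3]@np.array([(u-c['cx'])/c['f'],(v-c['cy'])/c['f'],1]);o=T[:3,3]
    return o+d*(z-o[2])/d[2]
def proj(c,p):
    T=np.linalg.inv(np.array(c['world_from_camera']));q=T[:3,:3]@np.array(p)+T[:3,3]
    return c['f']*q[0]/q[2]+c['cx'],c['f']*q[1]/q[2]+c['cy']
E
python3 - <<'E'
from h import *
for n in ['top','scene']:
    c=cam(n);cv2.imwrite(f'pics/{n}0.png',c['frame']);print(n,c['fovy'],c['cx'],c['cy'],np.round(c['world_from_camera'],3).tolist())
    for q in ['transformer_c','fan_c','heatsink_c','capacitor_c','carton_transformer','carton_fan','carton_heatsink','carton_capacitor','screw_tray']:
        r=search_frame(q,n)
        print(q,[(np.round(x['centre'],3).tolist(),round(x['score'],2),np.round(proj(c,x['centre'])).tolist()) for x in r])
o=get_obs();print(o,grasp_offset)
E
```

```text
pics
top 49.052676909339965 278.25076932324123 204.1324688319871 [[0.062, -0.977, 0.204, 0.256], [-0.998, -0.06, 0.017, -0.006], [-0.004, -0.204, -0.979, 1.253], [0.0, 0.0, 0.0, 1.0]]
transformer_c [([0.339, 0.298, 0.03], 0.64, [168.0, 261.0])]
fan_c [([0.417, 0.156, 0.023], 0.63, [224.0, 235.0]), ([0.651, -0.118, 0.016], 0.49, [329.0, 159.0]), ([0.315, 0.155, 0.016], 0.47, [221.0, 274.0]), ([0.334, 0.3, 0.029], 0.2, [167.0, 263.0]), ([0.538, 0.415, 0.011], 0.17, [135.0, 187.0])]
heatsink_c [([0.36, -0.278, 0.028], 0.64, [386.0, 266.0]), ([0.346, -0.393, 0.024], 0.58, [429.0, 275.0])]
capacitor_c [([0.444, -0.018, 0.051], 0.48, [289.0, 228.0])]
carton_transformer [([0.541, 0.416, 0.013], 0.77, [135.0, 186.0])]
carton_fan []
carton_heatsink [([0.652, 0.142, 0.008], 0.8, [237.0, 154.0])]
carton_capacitor [([0.565, -0.372, 0.01], 0.71, [419.0, 195.0])]
screw_tray [([0.433, -0.155, 0.003], 0.7, [339.0, 237.0])]
scene 47.10109660855363 275.27447069348653 213.1845025052394 [[-0.776, 0.453, -0.439, 1.015], [0.63, 0.544, -0.554, 0.648], [-0.012, -0.706, -0.708, 0.845], [0.0, 0.0, 0.0, 1.0]]

[... 743 characters left out ...]
{'clock': 1.0, 'qpos': array([-1.35538725e+00,  3.12872811e-01,  1.49768078e+00,  2.31407716e-05,
        1.33103647e+00, -2.23383962e-01]), 'qd': array([-5.41116713e-04,  5.05224200e-04,  7.41985007e-05,  7.00130950e-04,
       -1.36027662e-03, -1.30118301e-03]), 'joint_torque': array([-6.95059389e-04, -4.12169623e+01, -2.59904730e+01, -1.83116413e-04,
        5.17068693e-04,  1.09628564e-05]), 'tool_pos': array([ 0.22304768, -0.47526779,  0.23131534]), 'ee_rot': array([ 8.44050409e-01, -5.36263841e-01,  8.89010596e-06, -6.99741188e-06]), 'wrist_force': array([0.07856104, 0.49645941, 0.44023091]), 'torque': array([-0.00554084,  0.00756349, -0.02442014]), 'width': 0.08497837129979977} 0.0187
```

View pics/top0.png

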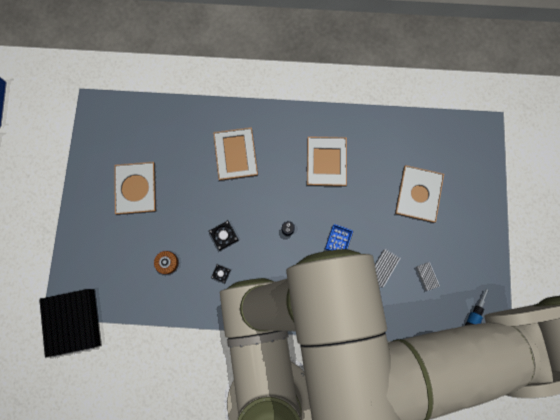

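View pics/scene0.png

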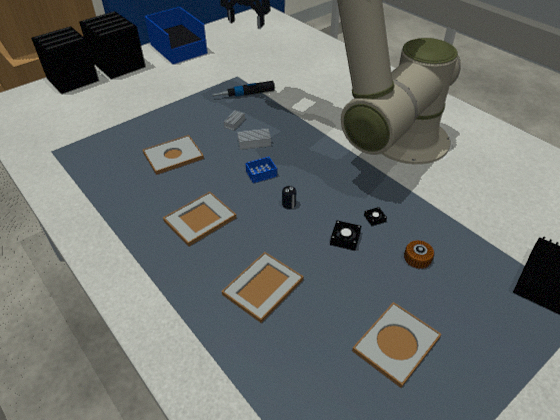

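Run:
```python
import cv2
a=cv2.imread('pics/top0.png')
cv2.imwrite('pics/c1.png',cv2.resize(a[120:300,80:280],None,fx=4,fy=3.3*4/4+.0,interpolation=cv2.INTER_CUBIC) if 0 else cv2.resize(a[150:300,80:280],None,fx=4,fy=4,interpolation=cv2.INTER_CUBIC))
cv2.imwrite('pics/c2.png',cv2.resize(a[150:300,265:465],None,fx=4,fy=4,interpolation=cv2.INTER_CUBIC))
```

```text
(no output)
```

View pics/c1.png

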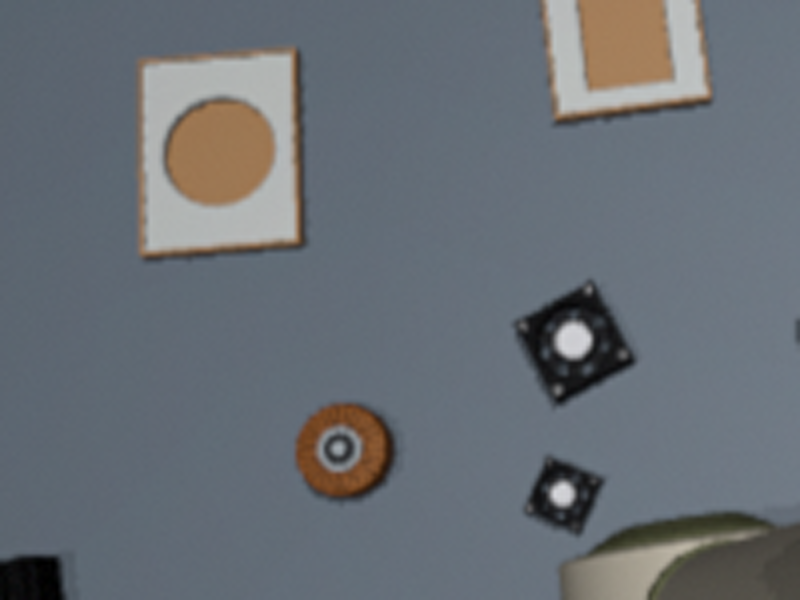

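View pics/c2.png

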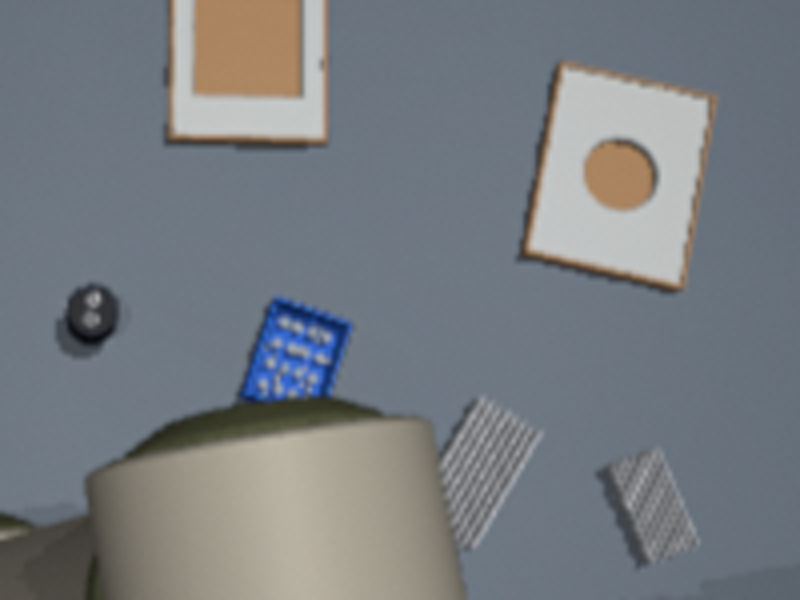

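```bash
cat >> h.py <<'E'
from scipy.optimize import minimize
def circ(r,zs):
    t=np.linspace(0,2*np.pi,40);return np.array([[r*np.cos(a),r*np.sin(a),z] for a in t for z in zs])
def circt(prof):
    t=np.linspace(0,2*np.pi,40);return np.array([[r*np.cos(a),r*np.sin(a),z] for a in t for r,z in prof])
def box(a,b,z0,z1):
    return np.array([[sx*a/2,sy*b/2,z] for sx in(1,-1) for sy in(1,-1) for z in(z0,z1)])
M=dict(transformer_c=circt([(.025,0),(.0293,.0017),(.031,.006),(.031,.026),(.0293,.0303),(.025,.032)]),fan_c=box(.06,.06,0,.025),heatsink_c=box(.09,.045,0,.03),capacitor_c=circ(.0175,(0,.05)),
 screw_tray=box(.07,.055,0,.03))
for k in ['transformer','fan','heatsink','capacitor']: M['carton_'+k]=box(.14,.11,0,.014)
def sil(c,pts,x,y,th,S=4):
    R=np.array([[np.cos(th),-np.sin(th),0],[np.sin(th),np.cos(th),0],[0,0,1]])
    P=pts@R.T+[x,y,0];T=np.linalg.inv(np.array(c['world_from_camera']));q=P@T[:3,:3].T+T[:3,3]
    uv=c['f']*q[:,:2]/q[:,2:]+[c['cx'],c['cy']]
    h=cv2.convexHull(uv.astype(np.float32))
    return h
def fit(c,name,mask,x0,yaws=(0,)):
    pts=M[name];S=4
    ys,xs=np.nonzero(mask);u0,u1,v0,v1=xs.min()-15,xs.max()+15,ys.min()-15,ys.max()+15
    m=np.zeros((v1-v0,u1-u0),np.float32);m[ys-v0,xs-u0]=1
    m=np.repeat(np.repeat(m,S,0),S,1)
    def cost(p):
        h=sil(c,pts,p[0],p[1],p[2]/20*1.0)
        h=(h-[u0,v0]+.5)*S-.5
        im=np.zeros(m.shape,np.uint8);cv2.fillConvexPoly(im,np.round(h*16).astype(np.int32),1,shift=4)
        i=(im*m).sum();return 1-i/(im.sum()+m.sum()-i)
    best=None
    for y in yaws:
        s0=np.array([x0[0],x0[1],y*20])
        r=minimize(cost,s0,method='Nelder-Mead',options=dict(initial_simplex=[s0,s0+[.01,0,0],s0+[0,.01,0],s0+[0,0,4]],xatol=1e-4,fatol=1e-4))
        if best is None or r.fun<best.fun: best=r
    return best.x[0],best.x[1],np.degrees(best.x[2]/20),1-best.fun
def meas(name,n,near=None):
    c=cam(n)
    ms=outline_of(name,n)
    rs=[]
    for m in ms:
        mk=np.array(m['mask']).astype(np.uint8)
        ys,xs=np.nonzero(mk)
        if len(xs)<30: continue
        p=ray(c,xs.mean(),ys.mean(),.012)
        if near is not None and np.hypot(*(p[:2]-near))>.05: continue
        r=fit(c,name,mk,p,(0,) if name[:4] in('tran','capa') else (0,.5,-.5,1.,-1.))
        rs.append((round(m['score'],2),len(xs))+tuple(np.round(r,4)))
    return rs
E
python3 - <<'E'
from h import *
N=dict(transformer_c=(.345,.305),fan_c=(.42,.16),heatsink_c=(.36,-.27),capacitor_c=(.45,-.01),carton_transformer=None,carton_fan=(.65,-.115),carton_heatsink=(.65,.145),carton_capacitor=(.57,-.37),screw_tray=(.43,-.155))
for q,nr in N.items():
    for n in ['top','scene']: print(q,n,meas(q,n,nr))
E
```

```text
transformer_c top [(0.73, 448, np.float64(0.3352), np.float64(0.3041), np.float64(0.8248), np.float64(0.9258))]
transformer_c scene [(0.62, 639, np.float64(0.3368), np.float64(0.3033), np.float64(8.3677), np.float64(0.9353))]
fan_c top [(0.69, 524, np.float64(0.4181), np.float64(0.1585), np.float64(-56.7147), np.float64(0.9482))]
fan_c scene [(0.63, 662, np.float64(0.4199), np.float64(0.1568), np.float64(-56.6212), np.float64(0.9265))]
heatsink_c top [(0.94, 523, np.float64(0.3574), np.float64(-0.2751), np.float64(-30.0567), np.float64(0.7722))]
heatsink_c scene [(0.86, 509, np.float64(0.3593), np.float64(-0.2752), np.float64(-32.7166), np.float64(0.8743))]
capacitor_c top [(0.49, 152, np.float64(0.4445), np.float64(-0.0151), np.float64(4.5265), np.float64(0.8811))]
capacitor_c scene [(0.88, 275, np.float64(0.4447), np.float64(-0.0181), np.float64(5.5881), np.float64(0.8651))]
carton_transformer top [(0.78, 2025, np.float64(0.5365), np.float64(0.4174), np.float64(8.5285), np.float64(0.9647))]
carton_transformer scene [(0.69, 3935, np.float64(0.538), np.float64(0.4162), np.float64(8.6
[... 245 characters left out ...]
53))]
carton_heatsink top [(0.98, 1943, np.float64(0.6527), np.float64(0.145), np.float64(10.9021), np.float64(0.9696))]
carton_heatsink scene [(0.71, 3093, np.float64(0.654), np.float64(0.1448), np.float64(10.891), np.float64(0.9775))]
carton_capacitor top [(0.88, 2093, np.float64(0.5681), np.float64(-0.374), np.float64(-9.8494), np.float64(0.9675))]
carton_capacitor scene [(0.76, 1354, np.float64(0.5689), np.float64(-0.3748), np.float64(-10.1883), np.float64(0.9291))]
screw_tray top [(0.92, 474, np.float64(0.4241), np.float64(-0.1527), np.float64(-15.7303), np.float64(0.7984))]
screw_tray scene [(0.61, 614, np.float64(0.4274), np.float64(-0.1531), np.float64(-16.3088), np.float64(0.9488))]
```

Look-alikes in the top view: fans at (224,235), the larger, and (221,273), the smaller. Heat sinks are at (386,266), the larger, and (428,277), the smaller. The transformer (166,262) and capacitor (288,229) each appear once. In the crops, the large fan is about 1.5 times the small one and the large heat sink clearly longer, so I take (224,235) and (386,266). Transformer first, with the jaw turned to 33°.

step_arm --plan '[[[0, 30, 60, -5, 0, 0, 10], [0, 60, 115, -10, 0, 0, 20], [0, 85, 170, -15, 0, 0, 30], [0, 110, 225, -20, 0, 0, 40], [0, 135, 280, -25, 0, 0, 50], [0, 155, 335, -31, 0, 0, 60], [0, 170, 390, -31, 0, 0, 70], [0, 170, 450, -31, 0, 0, 80], [0, 165, 510, -31, 0, 0, 90], [0, 155, 570, -40, 0, 0, 98], [0, 145, 630, -60, 0, 0, 98], [0, 130, 690, -90, 0, 0, 98], [0, 115, 745, -120, 0, 0, 98], [0, 113, 779, -131, 0, 0, 98], [0, 113, 779, -131, 0, 0, 98], [0, 113, 779, -131, 0, 0, 98], [0, 113, 779, -131, 0, 0, 98]]]' --newtons 40

```text
clock: 4.92
tool_pos: [0.3366, 0.303, 0.1009]
ee_rot: [0.959, 0.285, 0.0, -0.0]
wrist_force: [-0.6, -0.1, -0.3]
width: 0.0853
```

Run:
```python
from h import *
print(meas('heatsink_c','top',(.36,-.27)),meas('screw_tray','top'),meas('capacitor_c','top'))
print(meas('transformer_c','scene',(.336,.304)))
c=cam('top');cv2.imwrite('pics/t1.png',c['frame']);o=get_obs();print(o['clock'],o['tool_pos'],o['ee_rot'],o['qpos'],o['wrist_force'])
```

```text
[(0.6, 677, np.float64(0.3555), np.float64(-0.2739), np.float64(-28.5237), np.float64(0.9565))] [(0.41, 1795, np.float64(0.6275), np.float64(0.1478), np.float64(74.0028), np.float64(0.3285))] [(0.58, 120, np.float64(0.443), np.float64(-0.0126), np.float64(14.0482), np.float64(0.6992))]
[(0.72, 654, np.float64(0.3376), np.float64(0.3047), np.float64(1.9861), np.float64(0.9518))]
5.375 [0.33608577 0.30364816 0.10033411] [ 9.58490766e-01  2.85123572e-01  1.46276932e-05 -8.63616699e-06] [ 4.75055288e-01  3.17136675e-01  1.87358053e+00  1.42114648e-05
  9.50843506e-01 -1.03223666e-01] [0.4623069  0.05453344 0.16467572]
```

View pics/t1.png

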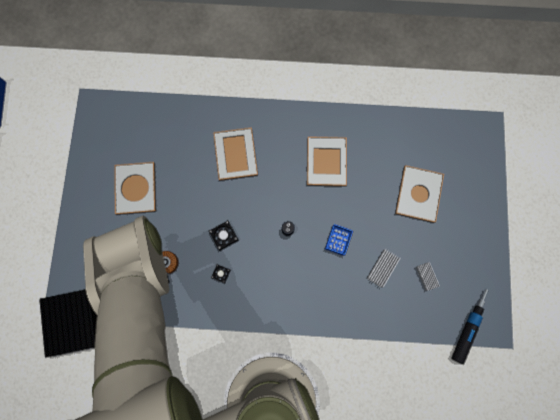

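The top view now shows the whole heat sink at (385,267) and the tray at (339,240). The transformer is half hidden by the hand at (168,262). Descend and grip.

step_arm --plan '[[[0, 0, 1, -45, 0, 0, 0], [0, 0, 1, -80, 0, 0, 0], [0, 0, 1, -94, 0, 0, 0], [0, 0, 1, -94, 0, 0, 0], [1, 0, 1, -94, 0, 0, 0], [1, 0, 1, -94, 0, 0, 0], [1, 0, 1, -94, 0, 0, 0], [1, 0, 1, -94, 0, 0, 0], [1, 0, 1, -94, 0, 0, 0], [1, 0, 1, -94, 0, 0, 0], [1, 0, 1, -94, 0, 0, 0], [1, 0, 1, -94, 0, 0, 0]]]' --newtons 50

```text
clock: 6.88
tool_pos: [0.3366, 0.3051, 0.0078]
ee_rot: [0.958, 0.285, 0.001, -0.0]
wrist_force: [-1.8, -1.2, 9.3]
width: 0.06
```

step_arm --plan '[[[1, 0, 0, 15, 0, 0, 0], [1, 0, 0, 40, 0, 0, 0], [1, 0, 0, 70, 0, 0, 0], [1, 0, 0, 70, 0, 0, 0], [1, 0, 0, 70, 0, 0, 0]]]'

```text
clock: 7.5
tool_pos: [0.3355, 0.3045, 0.0757]
ee_rot: [0.958, 0.285, -0.001, 0.0]
wrist_force: [-0.8, -0.5, -2.8]
width: 0.0596
```

Run:
```python
from h import *
c=cam('scene');cv2.imwrite('pics/s2.png',cv2.resize(c['frame'][160:380,300:520],None,fx=2.7,fy=2.7));o=get_obs();print(o['clock'],o['tool_pos'],o['width'],o['wrist_force'])
```

```text
7.55 [0.33542415 0.30438913 0.07538917] 0.059619354064183464 [-0.46704207  0.51833777 -3.4205218 ]
```

View pics/s2.png

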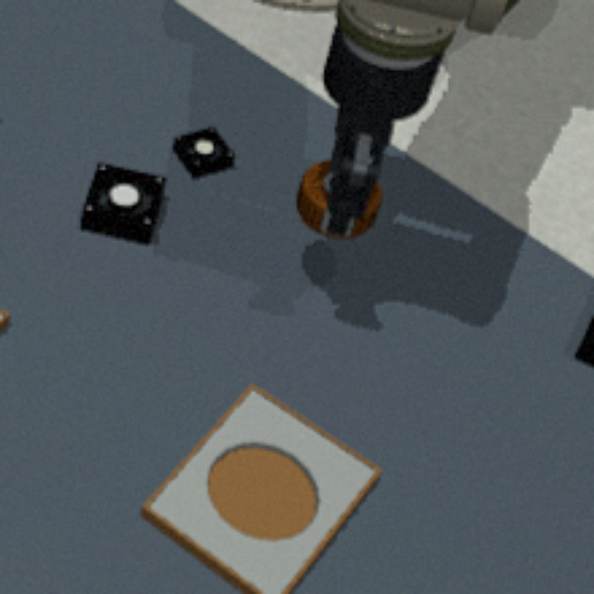

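step_arm --plan '[[[1, 50, 28, 0, 0, 0, 0], [1, 100, 56, 0, 0, 0, 0], [1, 150, 84, 0, 0, 0, 0], [1, 201, 112, 0, 0, 0, 0], [1, 201, 112, -20, 0, 0, 0], [1, 201, 112, -40, 0, 0, 0], [1, 201, 112, -52, 0, 0, 0], [1, 201, 112, -58, 0, 0, 0], [1, 201, 112, -60, 0, 0, 0], [1, 201, 112, -60, 0, 0, 0], [1, 201, 112, -60, 0, 0, 0]]]'

```text
clock: 8.93
tool_pos: [0.5372, 0.4169, 0.0169]
ee_rot: [0.958, 0.285, 0.0, -0.0]
wrist_force: [0.4, -0.3, -3.2]
width: 0.0602
```

Run:
```python
from h import *
c=cam('scene');cv2.imwrite('pics/s3.png',cv2.resize(c['frame'][220:400,300:500],None,fx=3,fy=3));o=get_obs();print(o['clock'],o['tool_pos'],o['width'],o['wrist_force'])
c=cam('top');cv2.imwrite('pics/t3.png',cv2.resize(c['frame'][130:280,60:260],None,fx=3,fy=3))
```

```text
8.975 [0.53723224 0.41681054 0.01682832] 0.05961816809830173 [-0.77499936  0.65600194 -3.45661728]
```

View pics/s3.png

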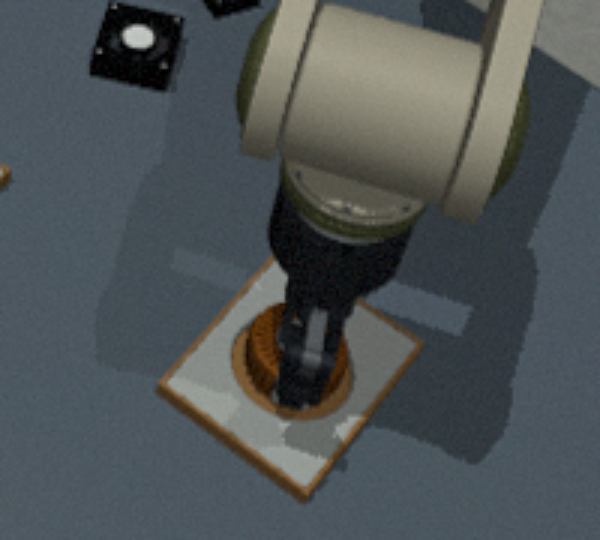

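View pics/t3.png

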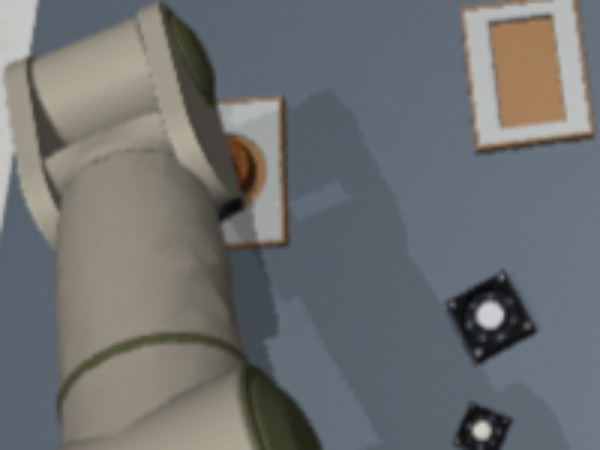

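The transformer hangs level and centred over its hole. Lower it gently by 4 mm.

step_arm --plan '[[[1, 0, 0, -1.5, 0, 0, 0], [1, 0, 0, -3, 0, 0, 0], [1, 0, 0, -4, 0, 0, 0], [1, 0, 0, -4, 0, 0, 0], [1, 0, 0, -4, 0, 0, 0]]]'

```text
clock: 9.65
tool_pos: [0.537, 0.4167, 0.0123]
ee_rot: [0.958, 0.285, 0.0, 0.0]
wrist_force: [0.7, 0.6, -4.5]
width: 0.06
```

step_arm --plan '[[[1, 0, 0, -0.5, 0, 0, 0], [1, 0, 0, -1, 0, 0, 0], [1, 0, 0, -1, 0, 0, 0], [1, 0, 0, -1, 0, 0, 0]]]'

```text
clock: 10.15
tool_pos: [0.5371, 0.4168, 0.0119]
ee_rot: [0.958, 0.285, 0.0, 0.0]
wrist_force: [-3.3, -2.4, 5.5]
width: 0.0599
```

Contact. Let go and rise.

step_arm --plan '[[[0.1, 0, 0, -1, 0, 0, 0], [0, 0, 0, -1, 0, 0, 0], [0, 0, 0, -1, 0, 0, 0], [0, 0, 0, -1, 0, 0, 0], [0, 0, 0, 10, 0, 0, 0], [0, 0, 0, 40, 0, 0, 0], [0, 0, 0, 90, 0, 0, 0], [0, -30, -60, 90, 0, 0, 0], [0, -60, -115, 90, 0, 0, 0], [0, -90, -170, 90, 0, 0, 0], [0, -110, -230, 90, 0, 0, 0], [0, -118, -259, 90, 0, 0, 0], [0, -118, -259, 90, 0, 0, 0], [0, -118, -259, 90, 0, 0, 0]]]'

```text
clock: 11.9
tool_pos: [0.4197, 0.1582, 0.1019]
ee_rot: [0.958, 0.285, 0.001, 0.0]
wrist_force: [0.5, -0.3, -0.4]
width: 0.0853
```

Run:
```python
from h import *
print(meas('transformer_c','top'))
for i in range(2): print(meas('heatsink_c','top',(.36,-.27)),meas('capacitor_c','top'))
print(meas('fan_c','scene',(.42,.16)))
c=cam('top');cv2.imwrite('pics/t4.png',cv2.resize(c['frame'][120:300,80:340],None,fx=3,fy=3));o=get_obs();print(o['clock'],o['tool_pos'],o['ee_rot'])
```

```text
[(0.55, 386, np.float64(0.5372), np.float64(0.4165), np.float64(17.6538), np.float64(0.8525)), (0.32, 670, np.float64(0.3532), np.float64(-0.2739), np.float64(6.518), np.float64(0.5727))]
[(0.94, 587, np.float64(0.3556), np.float64(-0.2745), np.float64(-31.5766), np.float64(0.8708))] [(0.58, 139, np.float64(0.4446), np.float64(-0.0159), np.float64(3.9957), np.float64(0.8073))]
[(0.71, 644, np.float64(0.354), np.float64(-0.274), np.float64(-29.0826), np.float64(0.9432))] [(0.55, 168, np.float64(0.4449), np.float64(-0.015), np.float64(6.2284), np.float64(0.934))]
[(0.61, 769, np.float64(0.4198), np.float64(0.1566), np.float64(32.7953), np.float64(0.9195))]
12.55 [0.41903562 0.15774466 0.10128353] [ 9.58465886e-01  2.85207196e-01 -2.35836712e-05 -2.72909475e-06]
```

View pics/t4.png

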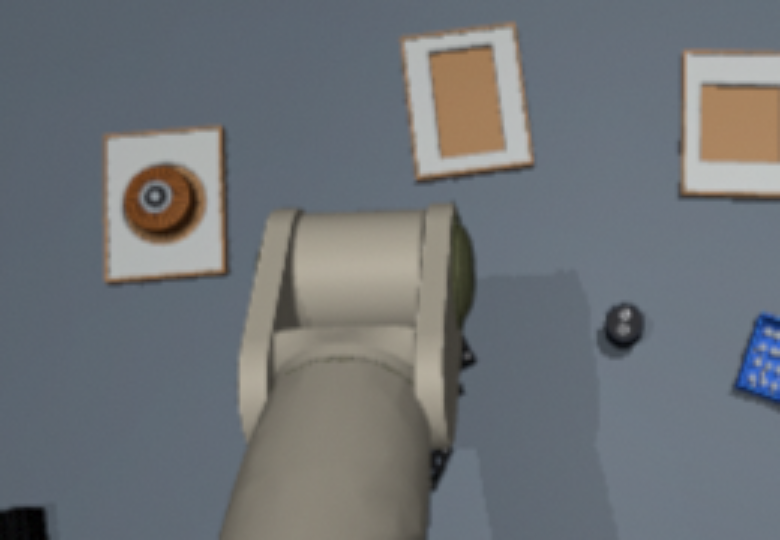

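Transformer sits in its hole at crop (155,197). Now the fan.

step_arm --plan '[[[0, 0, 0, -45, 0, 0, 0], [0, 0, 0, -80, 0, 0, 0], [0, 0, 0, -94, 0, 0, 0], [0, 0, 0, -94, 0, 0, 0], [1, 0, 0, -94, 0, 0, 0], [1, 0, 0, -94, 0, 0, 0], [1, 0, 0, -94, 0, 0, 0], [1, 0, 0, -94, 0, 0, 0], [1, 0, 0, -94, 0, 0, 0], [1, 0, 0, -94, 0, 0, 0], [1, 0, 0, -94, 0, 0, 0]]]' --newtons 35

```text
clock: 13.92
tool_pos: [0.4199, 0.1579, 0.009]
ee_rot: [0.958, 0.285, 0.001, 0.0]
wrist_force: [-2.6, -0.7, 11.8]
width: 0.0603
```

step_arm --plan '[[[1, 0, 0, 15, 0, 0, 0], [1, 0, 0, 40, 0, 0, 0], [1, 0, 0, 80, 0, 0, 0], [1, 35, -42, 80, 0, 0, -5], [1, 70, -84, 80, 0, 0, -10], [1, 105, -126, 80, 0, 0, -16], [1, 140, -168, 80, 0, 0, -22], [1, 175, -210, 80, 0, 0, -28], [1, 210, -252, 80, 0, 0, -31.4], [1, 227, -272, 60, 0, 0, -31.4], [1, 227, -272, 40, 0, 0, -31.4], [1, 227, -272, 25, 0, 0, -31.4], [1, 227, -272, 15, 0, 0, -31.4], [1, 227, -272, 12, 0, 0, -31.4], [1, 227, -272, 12, 0, 0, -31.4], [1, 227, -272, 12, 0, 0, -31.4]]]'

```text
clock: 15.92
tool_pos: [0.6463, -0.1143, 0.02]
ee_rot: [1.0, 0.015, 0.001, 0.0]
wrist_force: [0.1, -0.3, -0.6]
width: 0.06
```

Run:
```python
from h import *
c=cam('scene');cv2.imwrite('pics/s5.png',cv2.resize(c['frame'][120:280,110:310],None,fx=4,fy=3.75));o=get_obs();print(o['clock'],o['tool_pos'],o['width'],o['wrist_force'])
c=cam('top');cv2.imwrite('pics/t5.png',cv2.resize(c['frame'][100:250,240:440],None,fx=3,fy=3))
```

```text
15.975 [ 0.64631913 -0.11428561  0.01992391] 0.05962965433304835 [ 1.18786538  0.15998329 -0.48368249]
```

View pics/s5.png

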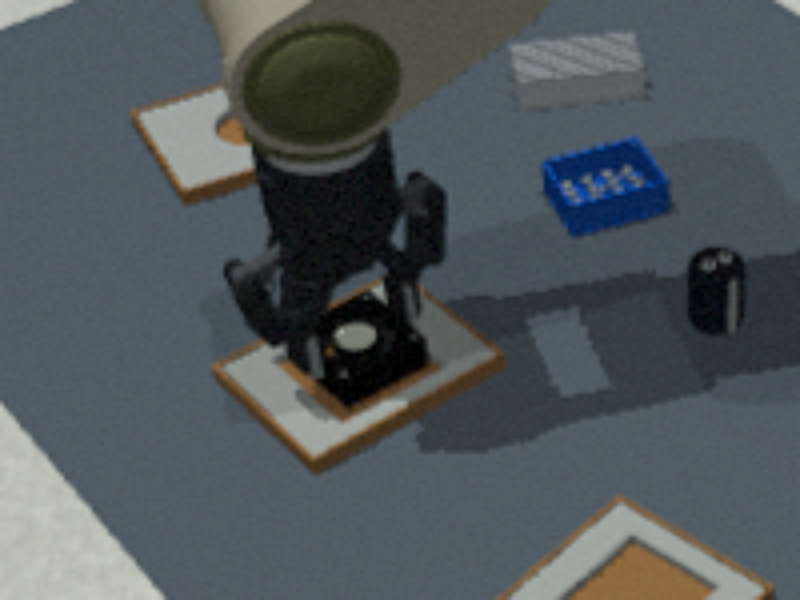

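View pics/t5.png

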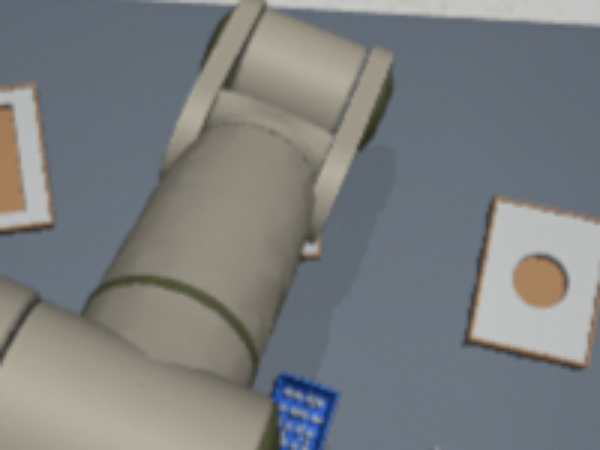

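step_arm --plan '[[[1, 0, 0, -2, 0, 0, 0], [1, 0, 0, -4, 0, 0, 0], [1, 0, 0, -6, 0, 0, 0], [1, 0, 0, -7, 0, 0, 0], [1, 0, 0, -7, 0, 0, 0], [1, 0, 0, -7, 0, 0, 0]]]'

```text
clock: 16.77
tool_pos: [0.646, -0.1143, 0.0131]
ee_rot: [1.0, 0.015, -0.0, 0.0]
wrist_force: [-3.3, 1.5, 7.3]
width: 0.0604
```

step_arm --plan '[[[0.1, 0, 0, 0, 0, 0, 0], [0, 0, 0, 0, 0, 0, 0], [0, 0, 0, 0, 0, 0, 0], [0, 0, 0, 0, 0, 0, 0], [0, 0, 0, 10, 0, 0, 0], [0, 0, 0, 40, 0, 0, 0], [0, 0, 0, 90, 0, 0, 0], [0, -45, -25, 100, 0, 0, 10], [0, -90, -50, 100, 0, 0, 20], [0, -140, -78, 100, 0, 0, 30], [0, -190, -105, 100, 0, 0, 40], [0, -240, -133, 100, 0, 0, 50], [0, -289, -160, 95, 0, 0, 58.3], [0, -289, -160, 90, 0, 0, 58.3], [0, -289, -160, 90, 0, 0, 58.3], [0, -289, -160, 90, 0, 0, 58.3]]]'

```text
clock: 18.77
tool_pos: [0.3579, -0.2739, 0.1026]
ee_rot: [0.866, 0.501, 0.0, 0.0]
wrist_force: [0.5, 0.1, 0.6]
width: 0.0854
```

Run:
```python
from h import *
for n in ['top','scene']: print(meas('heatsink_c',n,(.36,-.27)),meas('heatsink_c',n,(.36,-.27)))
print(meas('fan_c','scene',(.646,-.114)),meas('fan_c','top',(.646,-.114)))
o=get_obs();print(o['clock'],o['tool_pos'],np.degrees(2*np.arctan2(o['ee_rot'][1],o['ee_rot'][0])),o['qpos'])
c=cam('top');cv2.imwrite('pics/t6.png',cv2.resize(c['frame'][120:320,250:470],None,fx=3,fy=3))
c=cam('scene');cv2.imwrite('pics/s6.png',cv2.resize(c['frame'][80:260,110:310],None,fx=4,fy=3.33))
```

```text
[] []
[(0.94, 563, np.float64(0.3578), np.float64(-0.2754), np.float64(-28.6665), np.float64(0.9352))] []
[(0.76, 704, np.float64(0.6445), np.float64(-0.1168), np.float64(91.0508), np.float64(0.9595))] [(0.67, 535, np.float64(0.6458), np.float64(-0.1134), np.float64(3.0388), np.float64(0.9591))]
19.375 [ 0.35703966 -0.27426738  0.10229645] 60.037370573561944 [-9.16325247e-01  3.08699535e-01  1.87928755e+00  3.42040971e-05
  9.53605344e-01 -1.96419483e+00]
```

View pics/t6.png

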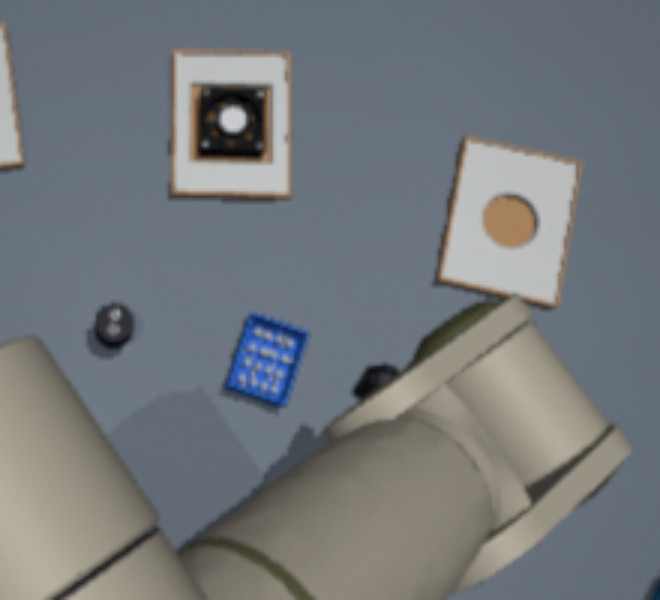

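View pics/s6.png

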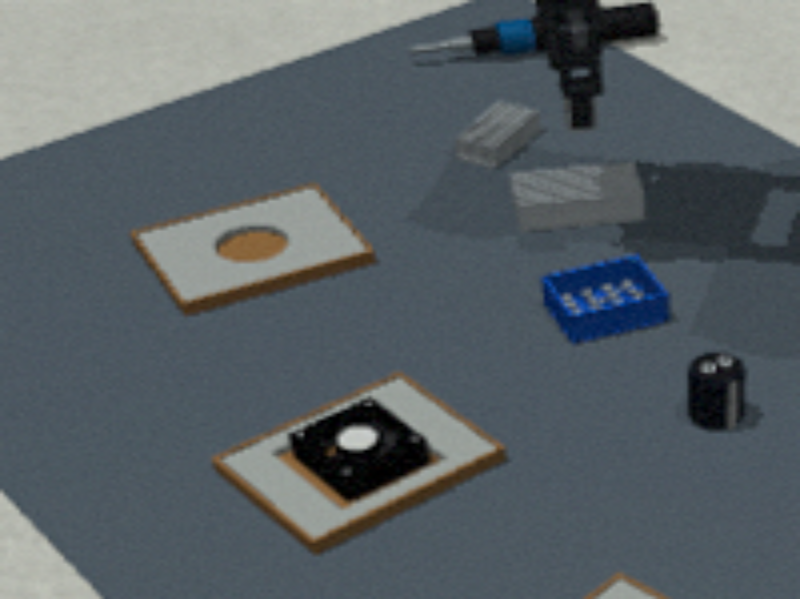

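Fan is down inside its cut-out at top crop (232,120). The heat sink at scene crop (578,195) is under the gripper. Take it.

step_arm --plan '[[[0, 0, 0, -45, 0, 0, 0], [0, 0, 0, -80, 0, 0, 0], [0, 0, 0, -94, 0, 0, 0], [0, 0, 0, -94, 0, 0, 0], [1, 0, 0, -94, 0, 0, 0], [1, 0, 0, -94, 0, 0, 0], [1, 0, 0, -94, 0, 0, 0], [1, 0, 0, -94, 0, 0, 0], [1, 0, 0, -94, 0, 0, 0], [1, 0, 0, -94, 0, 0, 0], [1, 0, 0, -94, 0, 0, 0], [1, 0, 0, -94, 0, 0, 0]]]' --newtons 35

```text
clock: 20.98
tool_pos: [0.3574, -0.2747, 0.0092]
ee_rot: [0.866, 0.5, 0.0, 0.001]
wrist_force: [-1.1, 0.8, 5.5]
width: 0.0443
```

step_arm --plan '[[[1, 0, 0, 15, 0, 0, 0], [1, 0, 0, 45, 0, 0, 0], [1, 0, 0, 95, 0, 0, 0], [1, 0, 0, 110, 0, 0, 0], [1, 30, 42, 110, 0, 0, 4], [1, 60, 84, 110, 0, 0, 8], [1, 90, 126, 110, 0, 0, 12], [1, 120, 168, 110, 0, 0, 16], [1, 150, 210, 110, 0, 0, 20], [1, 180, 252, 110, 0, 0, 24], [1, 210, 294, 110, 0, 0, 29], [1, 240, 336, 110, 0, 0, 34], [1, 270, 378, 110, 0, 0, 38], [1, 296, 419, 100, 0, 0, 40.9], [1, 296, 419, 60, 0, 0, 40.9], [1, 296, 419, 30, 0, 0, 40.9], [1, 296, 419, 18, 0, 0, 40.9], [1, 296, 419, 13, 0, 0, 40.9], [1, 296, 419, 13, 0, 0, 40.9], [1, 296, 419, 13, 0, 0, 40.9]]]'

```text
clock: 23.48
tool_pos: [0.6536, 0.1447, 0.0225]
ee_rot: [0.637, 0.771, 0.001, 0.001]
wrist_force: [0.2, 0.9, -2.2]
width: 0.0443
```

Run:
```python
from h import *
c=cam('scene');cv2.imwrite('pics/s7.png',cv2.resize(c['frame'][200:350,180:380],None,fx=4,fy=4));o=get_obs();print(o['clock'],o['tool_pos'],o['width'],o['wrist_force'],np.degrees(2*np.arctan2(o['ee_rot'][1],o['ee_rot'][0])))
```

```text
23.525 [0.65351298 0.14470314 0.02236297] 0.044160473769334005 [-0.67298461 -0.79803498 -1.80307455] 100.93763906259422
```

View pics/s7.png

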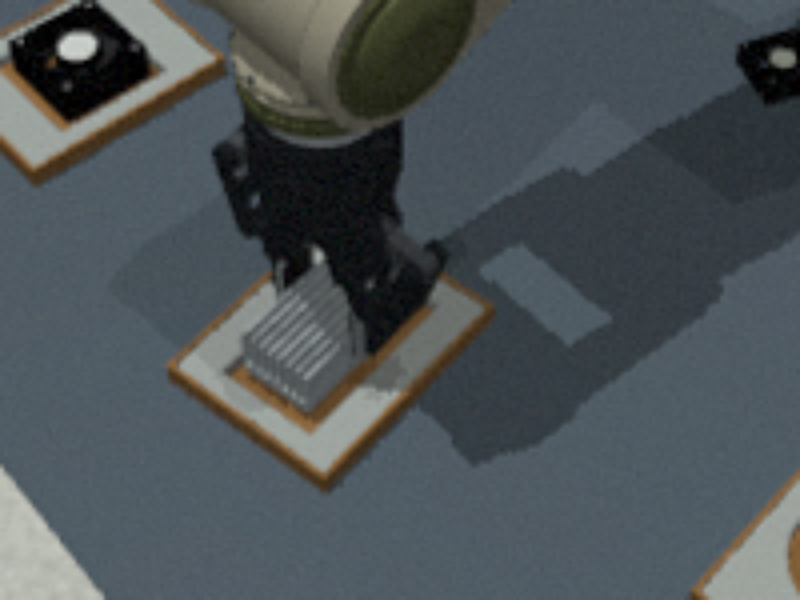

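step_arm --plan '[[[1, 0, 0, -3, 0, 0, 0], [1, 0, 0, -6, 0, 0, 0], [1, 0, 0, -8, 0, 0, 0], [1, 0, 0, -9, 0, 0, 0], [1, 0, 0, -9.5, 0, 0, 0], [1, 0, 0, -9.5, 0, 0, 0]]]'

```text
clock: 24.28
tool_pos: [0.653, 0.1447, 0.0133]
ee_rot: [0.636, 0.771, -0.0, 0.0]
wrist_force: [-6.8, -0.3, 10.9]
width: 0.0442
```

step_arm --plan '[[[0.1, 0, 0, -9.5, 0, 0, 0], [0, 0, 0, -9.5, 0, 0, 0], [0, 0, 0, -9.5, 0, 0, 0], [0, 0, 0, -9.5, 0, 0, 0], [0, 0, 0, 0, 0, 0, 0], [0, 0, 0, 40, 0, 0, 0], [0, 0, 0, 90, 0, 0, 0], [0, -45, -34, 100, 0, 0, -10], [0, -90, -68, 100, 0, 0, -20], [0, -135, -103, 100, 0, 0, -30], [0, -180, -138, 100, 0, 0, -40], [0, -208, -160, 100, 0, 0, -50], [0, -208, -160, 90, 0, 0, -50], [0, -208, -160, 90, 0, 0, -50], [0, -208, -160, 90, 0, 0, -50]]]'

```text
clock: 26.15
tool_pos: [0.4457, -0.0148, 0.1019]
ee_rot: [0.902, 0.431, 0.0, 0.0]
wrist_force: [-0.2, 0.5, 0.2]
width: 0.0852
```

Run:
```python
from h import *
print(meas('capacitor_c','scene'))
print(meas('heatsink_c','scene',(.653,.145)),meas('heatsink_c','top',(.653,.145)))
o=get_obs();print(o['clock'],o['tool_pos'],np.degrees(2*np.arctan2(o['ee_rot'][1],o['ee_rot'][0])))
c=cam('top');cv2.imwrite('pics/t8.png',cv2.resize(c['frame'][120:270,150:350],None,fx=3,fy=3))
c=cam('scene');cv2.imwrite('pics/s8.png',cv2.resize(c['frame'][150:350,180:400],None,fx=3,fy=3))
```

```text
[(0.73, 1132, np.float64(0.6775), np.float64(0.1523), np.float64(-12.2724), np.float64(0.3813)), (0.7, 299, np.float64(0.4468), np.float64(-0.0156), np.float64(2.0566), np.float64(0.936)), (0.65, 3031, np.float64(0.5848), np.float64(0.4608), np.float64(-7.8727), np.float64(0.1784))]
[(0.85, 1079, np.float64(0.6525), np.float64(0.143), np.float64(10.7462), np.float64(0.956))] [(0.57, 492, np.float64(0.652), np.float64(0.1461), np.float64(13.3432), np.float64(0.8605))]
26.45 [ 0.44519587 -0.01510882  0.10182509] 50.97528862155535
```

View pics/t8.png

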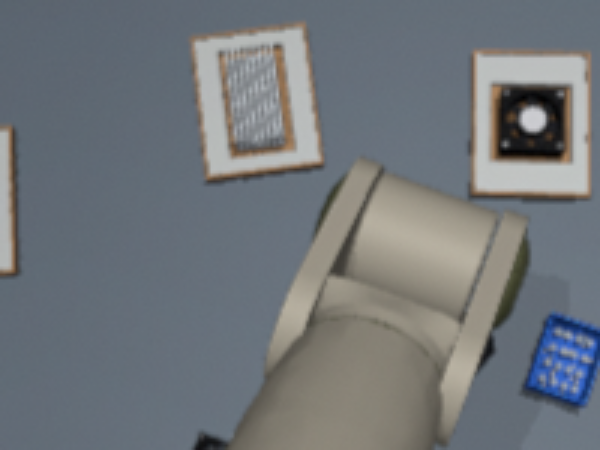

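View pics/s8.png

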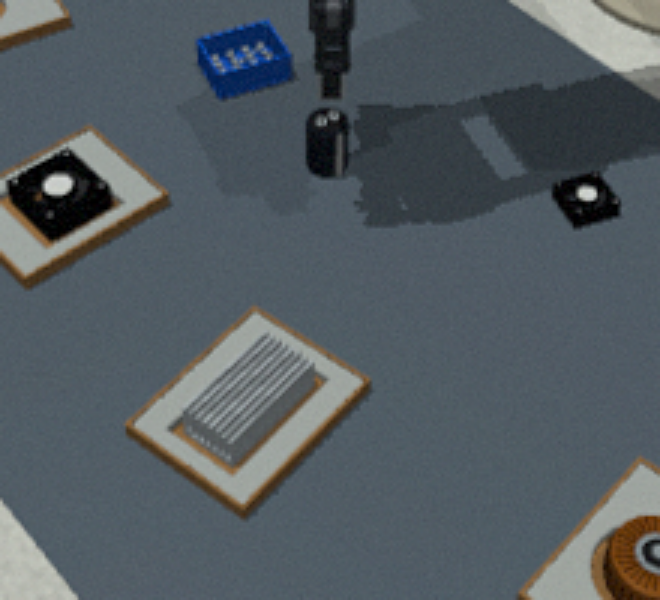

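Heat sink is seated at scene crop (250,395). The capacitor at crop (328,140) is under the gripper.

step_arm --plan '[[[0, 0, 0, -40, 0, 0, 0], [0, 0, 0, -75, 0, 0, 0], [0, 0, 0, -85, 0, 0, 0], [0, 0, 0, -85, 0, 0, 0], [1, 0, 0, -85, 0, 0, 0], [1, 0, 0, -85, 0, 0, 0], [1, 0, 0, -85, 0, 0, 0], [1, 0, 0, -85, 0, 0, 0], [1, 0, 0, -85, 0, 0, 0], [1, 0, 0, -85, 0, 0, 0], [1, 0, 0, -85, 0, 0, 0], [1, 0, 0, -85, 0, 0, 0], [1, 0, 0, -85, 0, 0, 0]]]' --newtons 35

```text
clock: 28.18
tool_pos: [0.4454, -0.0154, 0.0175]
ee_rot: [0.903, 0.43, 0.0, 0.0]
wrist_force: [-1.5, 1.1, 6.4]
width: 0.0341
```

step_arm --plan '[[[1, 0, 0, 15, 0, 0, 0], [1, 0, 0, 45, 0, 0, 0], [1, 0, 0, 95, 0, 0, 0], [1, 18, -51, 95, 0, 0, 0], [1, 36, -102, 95, 0, 0, 0], [1, 54, -153, 95, 0, 0, 0], [1, 72, -204, 95, 0, 0, 0], [1, 90, -255, 95, 0, 0, 0], [1, 108, -306, 95, 0, 0, 0], [1, 123.5, -359, 90, 0, 0, 0], [1, 123.5, -359, 55, 0, 0, 0], [1, 123.5, -359, 28, 0, 0, 0], [1, 123.5, -359, 18, 0, 0, 0], [1, 123.5, -359, 13, 0, 0, 0], [1, 123.5, -359, 13, 0, 0, 0], [1, 123.5, -359, 13, 0, 0, 0]]]'

```text
clock: 30.18
tool_pos: [0.5689, -0.3745, 0.0309]
ee_rot: [0.903, 0.43, 0.0, 0.001]
wrist_force: [0.6, 0.4, -1.2]
width: 0.0341
```

Run:
```python
from h import *
c=cam('scene');cv2.imwrite('pics/s9.png',cv2.resize(c['frame'][80:230,80:280],None,fx=4,fy=4));o=get_obs();print(o['clock'],o['tool_pos'],o['width'],o['wrist_force'])
c=cam('top');cv2.imwrite('pics/t9.png',cv2.resize(c['frame'][120:270,340:540],None,fx=3,fy=3))
```

```text
30.225 [ 0.56886459 -0.37449692  0.0307613 ] 0.033583952802085454 [-0.32077941  0.56985309 -1.28468708]
```

View pics/s9.png

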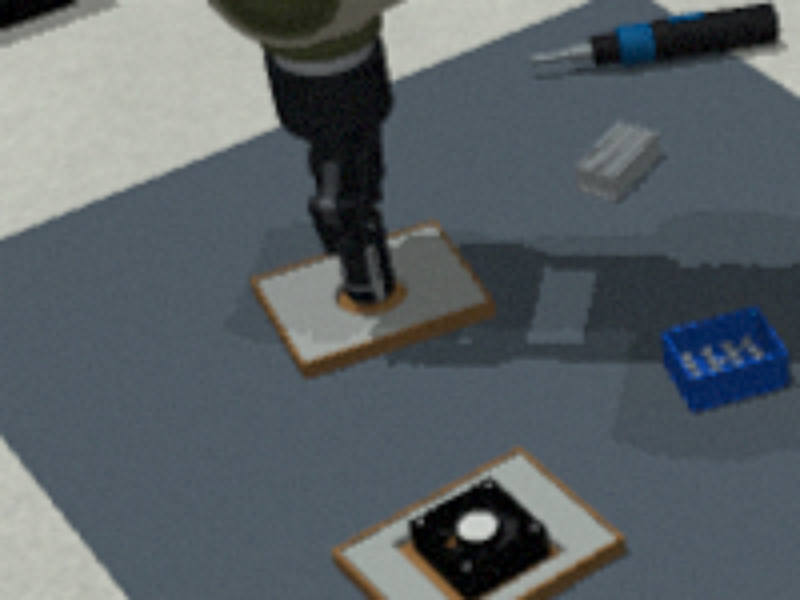

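View pics/t9.png

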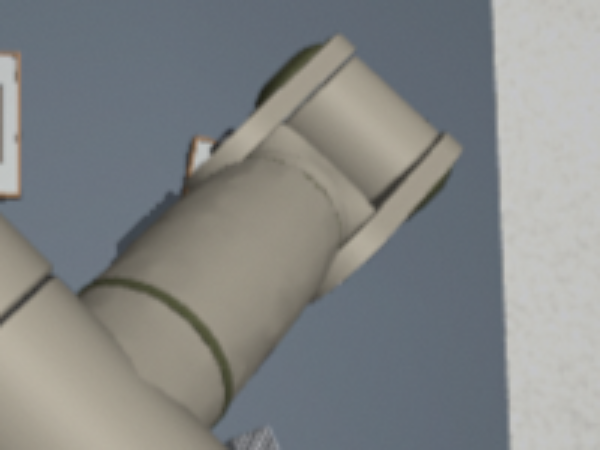

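step_arm --plan '[[[1, 0, 0, -3, 0, 0, 0], [1, 0, 0, -6, 0, 0, 0], [1, 0, 0, -8, 0, 0, 0], [1, 0, 0, -9, 0, 0, 0], [1, 0, 0, -9.3, 0, 0, 0], [1, 0, 0, -9.3, 0, 0, 0]]]'

```text
clock: 31.02
tool_pos: [0.5686, -0.3743, 0.0215]
ee_rot: [0.903, 0.43, -0.0, 0.0]
wrist_force: [-3.1, 2.2, 7.4]
width: 0.0341
```

Contact at the expected height. Release slowly and retreat.

step_arm --plan '[[[0.4, 0, 0, -9.3, 0, 0, 0], [0.2, 0, 0, -9.3, 0, 0, 0], [0, 0, 0, -9.3, 0, 0, 0], [0, 0, 0, -9.3, 0, 0, 0], [0, 0, 0, -9.3, 0, 0, 0], [0, 0, 0, 5, 0, 0, 0], [0, 0, 0, 40, 0, 0, 0], [0, 0, 0, 90, 0, 0, 0], [0, 0, 0, 140, 0, 0, 0], [0, -50, 20, 180, 0, 0, 0], [0, -100, 20, 200, 0, 0, 0], [0, -150, 0, 200, 0, 0, 0], [0, -200, -30, 200, 0, 0, 0], [0, -250, -60, 200, 0, 0, 0], [0, -300, -90, 200, 0, 0, 0], [0, -300, -90, 200, 0, 0, 0], [0, -300, -90, 200, 0, 0, 0]]]'

```text
clock: 33.15
tool_pos: [0.2689, -0.4641, 0.2212]
ee_rot: [0.903, 0.43, 0.0, 0.0]
wrist_force: [-0.3, 0.2, -0.2]
width: 0.0854
```

Run:
```python
from h import *
D=dict(transformer_c=(.537,.417),fan_c=(.646,-.114),heatsink_c=(.653,.145),capacitor_c=(.5685,-.374),screw_tray=(.426,-.153))
for q,d in D.items():
    print(q,meas(q,'top',d),meas(q,'scene',d))
o=get_obs();print(o['clock'],o['tool_pos'],o['wrist_force'])
c=cam('top');cv2.imwrite('pics/t10.png',cv2.resize(c['frame'][120:300,100:460],None,fx=2.2,fy=2.2,interpolation=cv2.INTER_CUBIC))
c=cam('scene');cv2.imwrite('pics/s10.png',cv2.resize(c['frame'][80:280,100:340],None,fx=3,fy=3))
cv2.imwrite('pics/s11.png',cv2.resize(c['frame'][220:400,200:460],None,fx=3,fy=3))
```

```text
transformer_c [(0.89, 402, np.float64(0.5367), np.float64(0.4166), np.float64(4.6432), np.float64(0.888))] [(0.86, 975, np.float64(0.5354), np.float64(0.4152), np.float64(1.7227), np.float64(0.9686))]
fan_c [(0.56, 527, np.float64(0.6455), np.float64(-0.115), np.float64(1.7986), np.float64(0.941))] [(0.83, 678, np.float64(0.6441), np.float64(-0.1191), np.float64(-89.3092), np.float64(0.9544))]
heatsink_c [(0.93, 533, np.float64(0.652), np.float64(0.1467), np.float64(11.2805), np.float64(0.9165))] [(0.75, 1074, np.float64(0.6528), np.float64(0.1441), np.float64(10.2818), np.float64(0.9439))]
capacitor_c [(0.74, 218, np.float64(0.5698), np.float64(-0.3753), np.float64(8.6413), np.float64(0.9239))] [(0.6, 229, np.float64(0.5674), np.float64(-0.3771), np.float64(12.5209), np.float64(0.8498))]
screw_tray [(0.83, 358, np.float64(0.4361), np.float64(-0.1586), np.float64(60.8352), np.float64(0.6055))] [(0.67, 585, np.float64(0.4253), np.float64(-0.1547), np.float64(-18.8234), np.float64(0.9266))]
34.15 [ 0.26853027 -0.46426237  0.22048874] [ 0.70002843  1.31662881 -0.45359617]
```

View pics/t10.png

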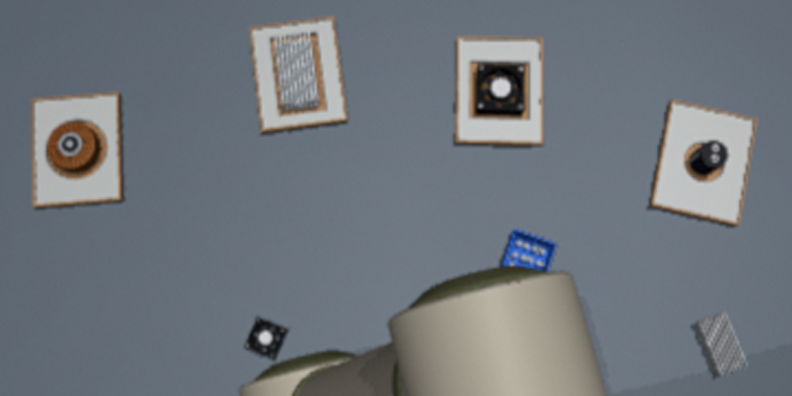

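View pics/s10.png

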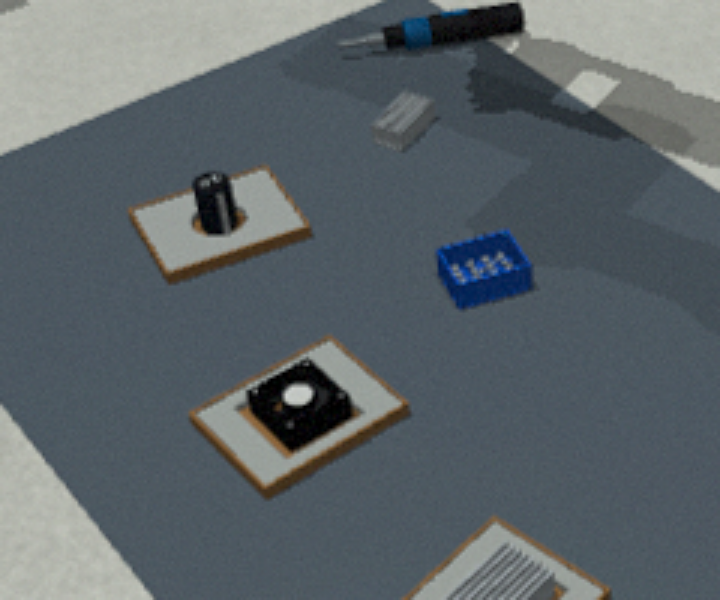

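View pics/s11.png

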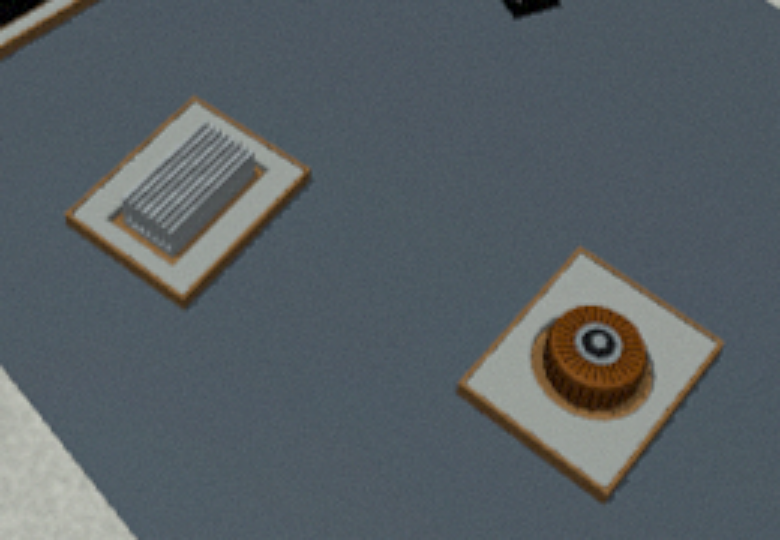

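```bash
python3 -c "
from plant import *
print(job_done())"
```

```text
the job is handed in; nothing more can be done
None
```

All four parts are packed and the job is handed in, at about 34 s on the robot clock. In order, I packed the transformer, the larger fan, the larger heat sink and the capacitor. Each was lowered until the wrist force showed light contact of about 5–11 N, about 4 mm above its height on the bench, then released.

**Last checks:**
- **Position:** In both final pictures every part stands upright or flat in its own cut-out. The fitted centres agree with the carton centres to about 1–3 mm.
- **Fan, one disagreement:** The scene-camera fit put it 5 mm off in y, while the top-camera fit put it within 1 mm. It is clearly inside the hole in both views.
- **Screw tray:** The scene view shows it where it was, to within about 3 mm. The final top-view fit for it was poor because the arm partly hid it, so that check doesn't count.
- **Decoys:** The small fan and small heat sink were not touched.

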